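# Find the rocking lid on the vaccine cold block and hold it home

### The arm

A 6-joint arm with a two-finger parallel gripper is mounted at the origin on the work surface. World frame = base frame: x ahead of the robot, y to its left, z up, the work surface at z = 0. Lengths are in m, angles in degrees, forces in N, time in s.
With the tool pointing down it reaches from about 0.3 to 0.75 m from the base axis. Payload 8.5 kg.
Tool frame: the origin (TCP) lies on the centre line of the jaws, within the pads' length; the fingertips stand 14 mm ahead of it and the grasp point (between the pads) lies 5 mm behind it; z points along the fingers, x is the direction in which the jaws open and shut, and the axes are right-handed (so a half turn about z gives the same grasp; the last joint's range is limited). The gripper opens to 85 mm and grips with 20 to 120 N. Pads are 22 mm wide; open, the fingers measure 114 mm over their backs; the gripper's body (76 mm by 85 mm) begins 54 mm behind the grasp point. The pads swing forward as they close: fully open they stand 13 mm farther back than shut.
Start: joints at [61.175, 21.807, 74.336, -0, 83.858, -12.336], TCP at [0.156, 0.527, 0.245] pointing down, gripper open.
Joint ranges: [-178.18, 178.18], [-50.72, 133.34], [12.68, 142.11], [-81.47, 261.47], [9.98, 163.14], [-165.26, 165.26]. Speed limits (degrees/s): [136.94, 136.94, 180, 180, 180, 180].

### API

Orientations are given as a 3x3 rotation matrix whose columns are the frame's x, y, z axes.
In Python, from rig import * gives the robot as it stands.
- The arm moves only by the shell command python3 -m crank 'ROWS' [FORCE]. ROWS is JSON, one flat list of numbers, 7 for each row, row after row: the turn, a rotation vector about the world's x, y, z in rad, then the shift along the world's x, y, z in m, then the opening in per cent of the stroke, from 0 (shut) to 100 (fully open). A call has 1 to 20 rows; each row shifts and turns the commanded pose from where the row before left it; what a row does not reach is not made up. A row lasts 1/10 s, in which the tool goes at most 50 mm and 8.59 degrees, less where a joint would pass 70% of its speed; a pose out of reach is approached as far as the arm can. A call is refused whole if a number of a shift passes 0.05 or a number of a turn 0.15, either way. A call with a gripper value outside its range is refused whole. The fingers move at their own pace and stop on an object; FORCE is the grip in N (left out, the last holds). Time passes only in rows, so rows that do not move let the fingers close. It gives the time, the measured TCP pose, the force and the opening at its end, in the units of the state.
- observe(): the state, without advancing time (a new reading comes with each control period).
- get_image(name): name is "scene" or "top" or "wrist"; returns a dict with "frame" (400x640x3 uint8, red, green, blue), "fov_y" (degrees; the focal length in pixels is half the picture's height over the tangent of half this angle, whatever the lens; pixels are square), "cx", "cy" (the principal point, pixels), "world_to_cam" (4x4, takes a point from world to camera coordinates). Camera axes: x right, y up, looking along -z (the intrinsics and any distortion apply to the point x, -y, -z); pixel columns grow to the right and rows downward; lengths in m; the calibration is good to about 2 mm. A picture is of the moment at which its call begins. There is no depth.
- close_job(): hands the job in, once; it reports no verdict.
The state is a dict: "time_s": time; "q": joint angles; "qvel": joint speeds; "joint_efforts": joint torques, N m; "position": TCP position; "tool_rot": TCP orientation; "ft_force": force on the tool from outside, world axes, zero at the start; "wrist_torque": the same for the moment, N m; "grip_width": finger opening in m.
Only numpy, scipy, OpenCV 4.12 (cv2) and the standard library are available. Lean on these libraries where they do the work, as an engineer would, in place of code of your own. Each camera call takes 0.05 s, during which the arm holds its last target. There are 200 camera calls.

### The job

One of the four white lids on the blue cold block is not sealing: it rocks when pressed near its rim, while the other three sit firm. With the fingertips only, press the lids near their rims until you have rocked the loose one, then press that lid in its middle until it lies flat on the block and keep it held down so that its seal can take: finish while still pressing on it, without lifting any lid, and leave the vials and the other things where they stand.

Things in the scene. Friction and masses are not known exactly. Their poses are not given: they have to be found in the camera images.
- block: blue insulated cold block, fixed; main part 216 x 216 mm, 90 mm high, with four round wells (2 x 2, centres 51 mm either side of its middle along its x and y). Origin: under the middle of the main part, on the counter; z up, x away from the robot at yaw 0, y towards the 62 mm wide, 55 mm high ledge that carries the vials. Black display on the front (-x) face.
- block_top (a point): middle of the block's flat top, 90 mm above the counter. A seated lid's flange lies flat on this top. Under the one loose lid, which can be any of the four, a sprung stud 16 mm across in the middle of the well carries the lid level about 3.5 mm too high; the lids look alike otherwise.
- lid1: round white lid of the front left (near the robot, vial side) well: flange 80 mm across, 8 mm thick, over a 60 mm plug 8 mm deep; a blue circle marks its middle. Origin: centre of the flange's underside; z up. Loose, 40 to 85 g. Seated, its origin is 90 mm and its top 98 mm above the counter.
- lid2: round white lid of the front right well: flange 80 mm across, 8 mm thick, over a 60 mm plug 8 mm deep; a blue circle marks its middle. Origin: centre of the flange's underside; z up. A seated lid stays firm wherever it is pressed.
- lid3: round white lid of the far left (vial side) well: flange 80 mm across, 8 mm thick, over a 60 mm plug 8 mm deep; a blue circle marks its middle. Origin: centre of the flange's underside; z up. The loose lid, pressed near its rim with 1 to 3 N, tips by about 0.1 rad until that rim meets the block.
- lid4: round white lid of the far right well: flange 80 mm across, 8 mm thick, over a 60 mm plug 8 mm deep; a blue circle marks its middle. Origin: centre of the flange's underside; z up. The loose lid, pressed in its middle, goes down against 4 to 5 N until it lies on the block, and springs up again when let go.
- vial1: loose amber glass vial, 22 mm across, 48 mm high, standing on the block's ledge; origin: centre of its underside. To be left alone.
- vial2: loose amber glass vial, 22 mm across, 48 mm high, standing on the block's ledge; origin: centre of its underside. To be left alone.
- jar: loose jar with a blue cap, 66 mm across, 85 mm high, beside the block on the side away from the vials; origin: centre of its underside. To be left alone.
- stamp: loose hand stamp, 50 x 30 mm foot, wooden knob, 62 mm high; origin: centre of its underside. To be left alone.
- timer: loose flat white timer, 60 x 60 x 18 mm, behind the block; origin: centre of its underside. To be left alone.
- tape: roll of white tape lying flat, 64 mm across, 19 mm high, behind the block; origin: centre of its underside. To be left alone.
- cup: loose steel cup, 72 mm across, 85 mm high, far left on the counter; origin: centre of its underside. To be left alone.
Mind the look-alikes: they are no part of the job. Leave any pink look-alike of the lid2 alone. What is shaped like the lid1 but black is not meant.

How it is judged:
By the outcome, as a careful person would: the job done as asked, in the order asked, and still so for the second after the job is handed in, while the arm keeps its last pose, push and grip.
It also fails if it takes over 48 s, if anything falls off the work surface, if the arm or the gripper's body presses on something with over 40 N, if the wrist force passes 120 N, or if a joint passes its speed limit or range.

## Working session

There is one attempt and no reset: what is moved stays moved. The work goes in short steps, Python scripts to look and compute and a shell command to move; the robot and the scene stay as the last step left them, time stands still between calls to the robot, and variables do not carry over. Pictures are saved under pics/ and viewed, about 8 in all and at most 12, crops included, and the job is handed in when it is done.

```bash
mkdir -p pics
cat > h.py <<'E'
from rig import *
import numpy as np, cv2
def shot(n,f):
    d=get_image(n); cv2.imwrite('pics/'+f+'.png',d['frame'][:,:,::-1]); np.save('pics/'+f+'.npy',d,allow_pickle=True); return d
def ray(d,u,v,z):
    f=200/np.tan(np.radians(d['fov_y']/2)); M=np.linalg.inv(d['world_to_cam'])
    r=M[:3,:3]@np.array([(u-d['cx'])/f,-(v-d['cy'])/f,-1]); o=M[:3,3]
    return o+r*(z-o[2])/r[2]
def load(f): return np.load('pics/'+f+'.npy',allow_pickle=True).item()
E
python3 - <<'E'
from h import *
for n in('top','scene'):
    d=shot(n,n+'0'); print(n,{k:d[k] for k in d if k!='frame'})
a=cv2.imread('pics/top0.png')
print(observe())
E
```

```text
top {'fov_y': 54.76779109181347, 'cx': 316.8575748859897, 'cy': 193.32811155175116, 'world_to_cam': array([[-0.02530676, -0.99966923,  0.00458307,  0.11532296],
       [ 0.99295766, -0.02460556,  0.11588634, -0.54838895],
       [-0.11573524,  0.0074835 ,  0.99325191, -0.98124293],
       [ 0.        ,  0.        ,  0.        ,  1.        ]])}
scene {'fov_y': 51.77329967469716, 'cx': 318.28886071328685, 'cy': 201.17334218035052, 'world_to_cam': array([[-0.73037325,  0.68300694,  0.00751163,  0.33886776],
       [-0.4659379 , -0.50623164,  0.72569373,  0.25789669],
       [ 0.49945648,  0.52652734,  0.68797687, -1.31286616],
       [ 0.        ,  0.        ,  0.        ,  1.        ]])}
{'time_s': 0.1, 'q': array([ 6.11743599e+01,  2.18348771e+01,  7.43811926e+01, -3.24881107e-04,
        8.38563155e+01, -1.23348519e+01]), 'qvel': array([-0.08095447, -0.01730996,  0.04385567,  0.02112921, -0.00319213,
        0.03027591]), 'joint_efforts': array([ 4.53194312e-03, -4.49212539e+01, -2.31657833e+01, -1.29766131e-04,
        3.55326054e-03,  1.80907637e-05]), 'position': array([0.15599325, 0.52714951, 0.24479001]), 'tool_rot': array([[ 2.83860227e-01,  9.58865479e-01, -6.04185047e-04],
       [ 9.58864873e-01, -2.83860747e-01, -1.10953738e-03],
       [-1.23540151e-03, -2.64378285e-04, -9.99999202e-01]]), 'ft_force': array([-0.64037974,  0.24932643, -0.73948844]), 'wrist_torque': array([-0.00203426,  0.02834354, -0.01969635]), 'grip_width': 0.08542784786701907}
```

View pics/top0.png

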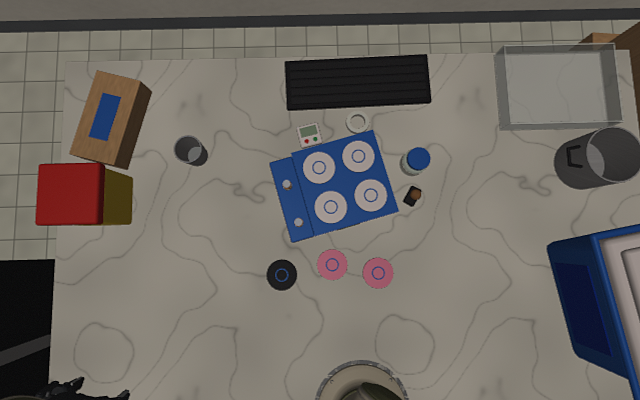

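View pics/scene0.png

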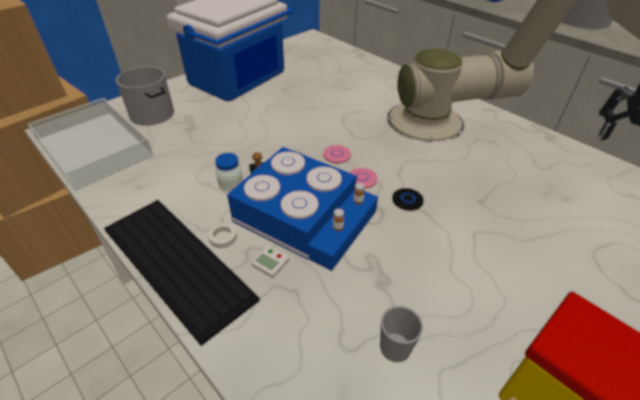

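The top view shows the lids at about (331,207), (371,195), (319,167) and (358,156). The vials are on the left ledge at (287,184) and (298,222), with the jar and stamp on the right. I'll refine these positions by centroid.

Run:
```python
from h import *
d=load('top0'); im=d['frame'].astype(int)
hsv=cv2.cvtColor(d['frame'],cv2.COLOR_RGB2HSV)
P=[]
for n,(u,v) in zip('1234',[(331,207),(371,195),(319,167),(358,156)]):
    w=np.zeros(hsv.shape[:2],np.uint8); cv2.circle(w,(u,v),22,255,-1)
    m=((hsv[...,1]<90)&(hsv[...,2]>110)&(w>0)).astype(np.uint8)
    c=max(cv2.findContours(m,cv2.RETR_EXTERNAL,cv2.CHAIN_APPROX_NONE)[0],key=cv2.contourArea)
    e=cv2.fitEllipse(cv2.convexHull(c)); p=ray(d,*e[0],.098); P.append(p); print(n,e,p.round(4))
P=np.array(P); c=P.mean(0); x=(P[2]+P[3]-P[0]-P[1]); print('mid',c,'yaw',np.degrees(np.arctan2(x[1],x[0])),np.linalg.norm(P[2]-P[0]),np.linalg.norm(P[1]-P[0]))
cv2.imwrite('pics/c.png',cv2.resize(d['frame'][110:260,240:440,::-1],None,fx=4,fy=4,interpolation=cv2.INTER_CUBIC))
```

```text
1 ((330.30377197265625, 206.6489715576172), (32.30252456665039, 32.81678009033203), 110.18348693847656) [0.5098 0.0701 0.098 ]
2 ((370.3884582519531, 194.8482666015625), (32.00776672363281, 32.9222526550293), 112.2205810546875) [ 0.5364 -0.029   0.098 ]
3 ((318.6961364746094, 167.22171020507812), (31.489145278930664, 32.55821990966797), 91.57810974121094) [0.6081 0.0959 0.098 ]
4 ((358.04071044921875, 155.9425506591797), (31.09017562866211, 32.35483169555664), 99.2399673461914) [ 0.6341 -0.0024  0.098 ]
mid [0.57212183 0.03364123 0.098     ] yaw 14.96410173439476 0.10164411337165466 0.10256219101033544
```

View pics/c.png

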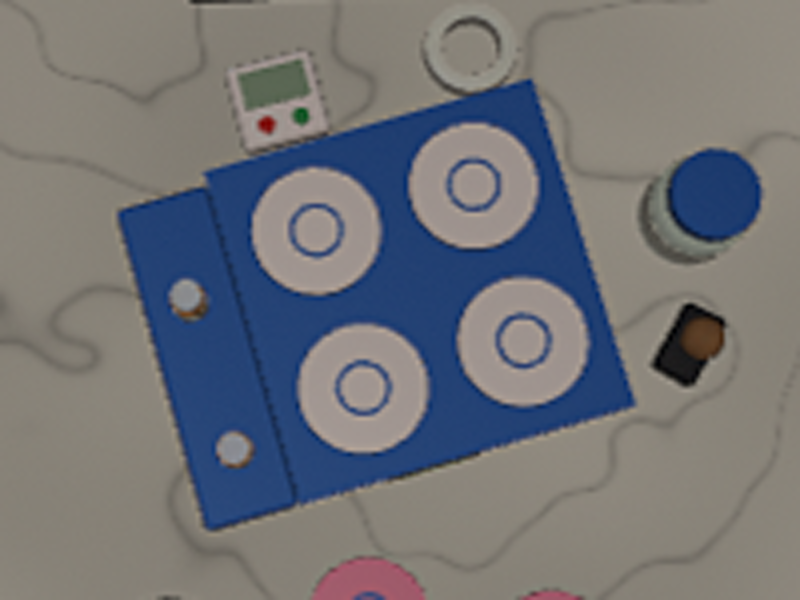

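Geometry agrees: block middle is (0.572, 0.034) and yaw is 15°. I'll press each lid on its inner rim, 40 mm diagonally from the block middle, starting with lid3.

```bash
python3 -m crank '[0,0,0,0.0218,-0.02295,0,0,0,0,0,0.0218,-0.02295,0,0,0,0,0,0.0218,-0.02295,0,0,0,0,0,0.0218,-0.02295,0,0,0,0,0,0.0218,-0.02295,0,0,0,0,0,0.0218,-0.02295,0,0,0,0,0,0.0218,-0.02295,0,0,0,0,0,0.0218,-0.02295,0,0,0,0,0,0.0218,-0.02295,0,0,0,0,0,0.0218,-0.02295,0,0,0,0,0,0.0218,-0.02295,0,0,0,0,0,0.0218,-0.02295,0,0,0,0,0,0.0218,-0.02295,0,0,0,0,0,0.0218,-0.02295,0,0,0,0,0,0.0218,-0.02295,0,0,0,0,0,0.0218,-0.02295,0,0,0,0,0,0.0218,-0.02295,0,0,0,0,0,0.0218,-0.02295,0,0,0,0,0,0.0218,-0.02295,0,0,0,0,0,0.0218,-0.02295,0,0]' 20
python3 -m crank '[0,0,0,0,0,-0.03,0,0,0,0,0,0,-0.03,0,0,0,0,0,0,-0.03,0,0,0,0,0,0,-0.02,0,0,0,0,0,0,-0.01,0,0,0,0,0,0,0,0,0,0,0,0,0,0,0]'
python3 - <<'E'
from h import *
o=observe(); print(o['position'],o['ft_force'],o['tool_rot'].round(3),o['grip_width'],o['q'])
shot('wrist','w1')
E
```

```text
time_s: 2.1
position: [0.5927, 0.0673, 0.2449]
tool_rot: [[0.284, 0.959, -0.001], [0.959, -0.284, 0.0], [-0.0, -0.001, -1.0]]
ft_force: [0.8, -0.5, -0.1]
grip_width: -0.0006
time_s: 2.8
position: [0.5925, 0.0684, 0.1262]
tool_rot: [[0.284, 0.959, 0.001], [0.959, -0.284, -0.0], [0.0, 0.001, -1.0]]
ft_force: [0.0, -0.7, 0.9]
grip_width: -0.0003
[0.59254653 0.06836672 0.12619506] [ 0.00679784 -0.66466172  0.94795623] [[ 0.284  0.959  0.001]
 [ 0.959 -0.284 -0.   ]
 [ 0.     0.001 -1.   ]] -0.0003106092498819427 [-4.77889176e+00  3.24147911e+01  7.70132768e+01 -1.36510867e-03
  7.04975547e+01 -7.82951189e+01]
```

View pics/w1.png

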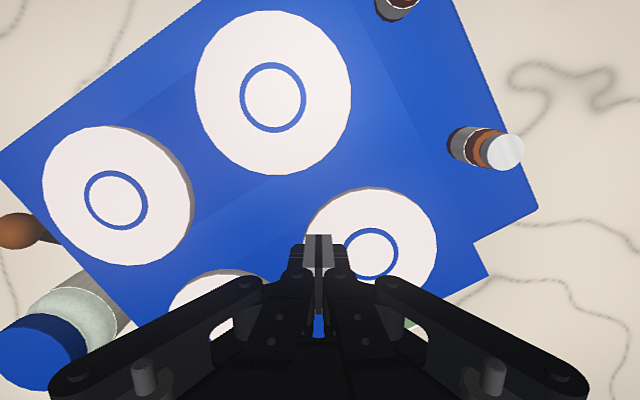

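The wrist view shows the shut tips over the inner rim of lid3, near (320,240). Descending in small steps.

```bash
f='grep -E position|force'; 
python3 -m crank '[0,0,0,0,0,-0.005,0,0,0,0,0,0,-0.005,0,0,0,0,0,0,0,0]'|$f
python3 -m crank '[0,0,0,0,0,-0.001,0,0,0,0,0,0,0,0]'|$f
python3 -m crank '[0,0,0,0,0,-0.001,0,0,0,0,0,0,0,0]'|$f
python3 -m crank '[0,0,0,0,0,-0.001,0,0,0,0,0,0,0,0]'|$f
python3 -m crank '[0,0,0,0,0,-0.001,0,0,0,0,0,0,0,0]'|$f
python3 -m crank '[0,0,0,0,0,-0.001,0,0,0,0,0,0,0,0]'|$f
```

```text
position: [0.5918, 0.0684, 0.1147]
ft_force: [-0.9, 0.0, -0.0]
position: [0.5921, 0.0684, 0.1143]
ft_force: [0.1, -0.2, 0.1]
position: [0.5921, 0.0684, 0.1133]
ft_force: [0.3, 0.5, -0.7]
position: [0.5921, 0.0684, 0.1122]
ft_force: [-0.3, -0.1, 0.2]
position: [0.5921, 0.0684, 0.1121]
ft_force: [-1.5, -0.2, 5.5]
position: [0.5921, 0.0684, 0.112]
ft_force: [-5.2, 0.7, 12.8]
```

Lid3 is firm, with hard contact at TCP z = 0.112. Next is lid4.

```bash
f='grep -E position|force'; 
python3 -m crank '[0,0,0,0,0,0.012,0,0,0,0,0.005,-0.0182,0,0,0,0,0,0.005,-0.0182,0,0,0,0,0,0.005,-0.0182,0,0,0,0,0,0,0,-0.005,0,0,0,0,0,0,0,0]'|$f
python3 -m crank '[0,0,0,0,0,-0.001,0,0,0,0,0,0,0,0]'|$f
python3 -m crank '[0,0,0,0,0,-0.001,0,0,0,0,0,0,0,0]'|$f
python3 -m crank '[0,0,0,0,0,-0.001,0,0,0,0,0,0,0,0]'|$f
python3 -m crank '[0,0,0,0,0,-0.001,0,0,0,0,0,0,0,0]'|$f
python3 -m crank '[0,0,0,0,0,-0.001,0,0,0,0,0,0,0,0]'|$f
python3 -m crank '[0,0,0,0,0,-0.001,0,0,0,0,0,0,0,0]'|$f
```

```text
position: [0.6067, 0.0132, 0.1163]
ft_force: [-0.8, 0.5, 0.1]
position: [0.6069, 0.0143, 0.1161]
ft_force: [-0.6, 0.3, -0.2]
position: [0.607, 0.0141, 0.1153]
ft_force: [-0.5, -0.1, 0.4]
position: [0.607, 0.0139, 0.1142]
ft_force: [-0.0, -0.4, -0.5]
position: [0.6071, 0.0138, 0.1132]
ft_force: [-0.2, 0.4, -0.1]
position: [0.607, 0.0138, 0.1122]
ft_force: [-0.2, -0.1, 0.4]
position: [0.6071, 0.0138, 0.1121]
ft_force: [-2.0, 0.8, 5.5]
```

Lid4 is firm too. Next is lid2.

```bash
f='grep -E position|force'; 
python3 -m crank '[0,0,0,0,0,0.011,0,0,0,0,-0.0183,-0.0049,0,0,0,0,0,-0.0183,-0.0049,0,0,0,0,0,-0.0183,-0.0049,0,0,0,0,0,0,0,-0.005,0,0,0,0,0,0,0,0]'|$f
python3 -m crank '[0,0,0,0,0,-0.001,0,0,0,0,0,0,0,0]'|$f
python3 -m crank '[0,0,0,0,0,-0.001,0,0,0,0,0,0,0,0]'|$f
python3 -m crank '[0,0,0,0,0,-0.001,0,0,0,0,0,0,0,0]'|$f
python3 -m crank '[0,0,0,0,0,-0.001,0,0,0,0,0,0,0,0]'|$f
python3 -m crank '[0,0,0,0,0,-0.001,0,0,0,0,0,0,0,0]'|$f
python3 -m crank '[0,0,0,0,0,-0.001,0,0,0,0,0,0,0,0]'|$f
```

```text
position: [0.5525, -0.001, 0.1174]
ft_force: [-0.0, 1.3, -0.7]
position: [0.5528, -0.0008, 0.1162]
ft_force: [0.4, 0.0, 0.1]
position: [0.5525, -0.0008, 0.1152]
ft_force: [-0.2, 0.3, 1.2]
position: [0.5523, -0.0009, 0.1142]
ft_force: [1.3, 0.7, 0.7]
position: [0.5524, -0.0009, 0.1135]
ft_force: [0.0, 1.0, 2.2]
position: [0.5524, -0.0011, 0.113]
ft_force: [-1.0, 0.5, 7.3]
position: [0.5523, -0.0013, 0.1125]
ft_force: [-3.1, -0.4, 10.9]
```

Lid2 gives from about 0.1155 under 1–2 N and then stops, so it looks like the loose one. I'll check by eye while still pressing.

Run:
```python
from h import *
o=observe();print(o['time_s'],o['ft_force'])
d=shot('wrist','w2'); cv2.imwrite('pics/w2b.png',d['frame'][:,:,::-1])
```

```text
7.75 [-3.14428761 -0.41704914 10.94175332]
```

View pics/w2b.png

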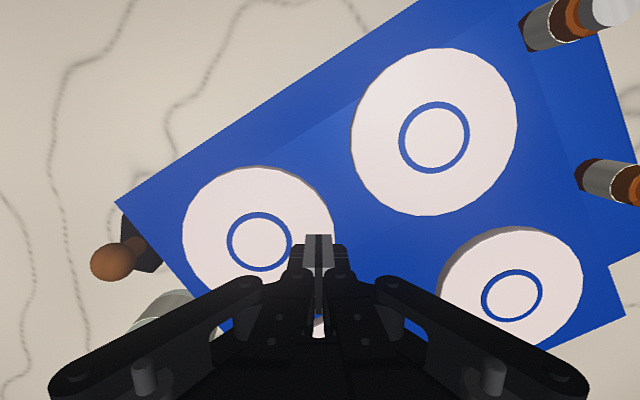

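The tips are pressing on lid2's inner rim, near (320,245). Lid2 sat 3.5 mm high and gave way under a light force. I'll lift off, move to its middle (0.536, -0.029) and press slowly.

```bash
f='grep -E position|force'; 
python3 -m crank '[0,0,0,0,0,0.004,0,0,0,0,0,0,0.007,0,0,0,0,-0.008,-0.014,0,0,0,0,0,-0.008,-0.014,0,0,0,0,0,0,0,-0.005,0,0,0,0,0,0,0,0,0,0,0,0,0,0,0]'|$f
for i in 1; do python3 -m crank '[0,0,0,0,0,-0.001,0,0,0,0,0,0,0,0]'|$f; done
python3 -m crank '[0,0,0,0,0,-0.001,0,0,0,0,0,0,0,0]'|$f
python3 -m crank '[0,0,0,0,0,-0.001,0,0,0,0,0,0,0,0]'|$f
python3 -m crank '[0,0,0,0,0,-0.001,0,0,0,0,0,0,0,0]'|$f
python3 -m crank '[0,0,0,0,0,-0.001,0,0,0,0,0,0,0,0]'|$f
python3 -m crank '[0,0,0,0,0,-0.001,0,0,0,0,0,0,0,0]'|$f
python3 -m crank '[0,0,0,0,0,-0.001,0,0,0,0,0,0,0,0,0,0,0,0,0,0,0]'|$f
```

```text
position: [0.5361, -0.029, 0.117]
ft_force: [0.0, 0.2, 0.6]
position: [0.5362, -0.0287, 0.1162]
ft_force: [-0.0, -0.5, 0.2]
position: [0.5364, -0.0288, 0.1155]
ft_force: [0.1, 0.3, 2.9]
position: [0.5363, -0.0288, 0.1145]
ft_force: [-0.2, 0.9, 4.1]
position: [0.5363, -0.0289, 0.1134]
ft_force: [-0.4, 2.0, 4.1]
position: [0.5363, -0.0289, 0.1123]
ft_force: [0.8, 1.4, 3.4]
position: [0.5364, -0.0289, 0.112]
ft_force: [-1.3, 3.2, 11.2]
position: [0.5363, -0.0289, 0.112]
ft_force: [-5.1, 3.8, 19.7]
```

Lid2 went down at a steady 4 N from 0.1155 to 0.112, then stopped hard on the block, now at about 20 N. I'll hold there and look once more.

```bash
f='grep -E time|position|force'; 
python3 -m crank '[0,0,0,0,0,0,0,0,0,0,0,0,0,0,0,0,0,0,0,0,0,0,0,0,0,0,0,0,0,0,0,0,0,0,0,0,0,0,0,0,0,0,0,0,0,0,0,0,0,0,0,0,0,0,0,0,0,0,0,0,0,0,0,0,0,0,0,0,0,0,0,0,0,0,0,0,0,0,0,0,0,0,0,0,0,0,0,0,0,0,0,0,0,0,0,0,0,0,0,0,0,0,0,0,0]'|$f
python3 - <<'E'
from h import *
shot('wrist','w3'); d=shot('scene','s3')
w=load('w3')['frame'][:,:,::-1]
s=cv2.resize(d['frame'][110:290,190:450,::-1],(578,400))
cv2.imwrite('pics/f.png',cv2.resize(np.hstack([w,s]),(800,263),interpolation=cv2.INTER_AREA))
E
```

```text
time_s: 11.5
position: [0.5364, -0.0289, 0.112]
ft_force: [-5.5, 3.6, 19.6]
```

View pics/f.png

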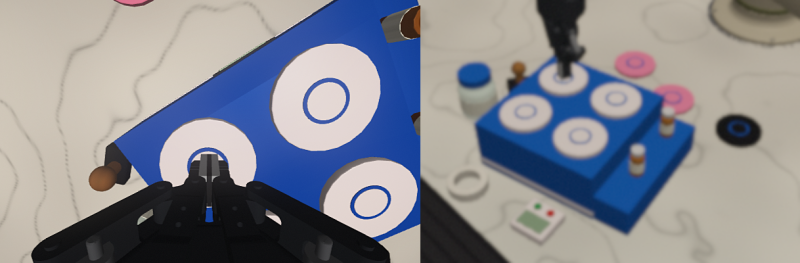

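The tips are centred on lid2's blue circle at (207,165). The other lids, vials, jar and stamp are where they stood. Handing in while still pressing.

```bash
python3 -c "
from rig import *
print(close_job())"
```

```text
the job is handed in; nothing more can be done
None
```

The loose lid was lid2, front right. I handed the job in at about 11.6 s with the shut fingertips still holding it flat on the block.

- **Finding it:** I pressed the inner rims of lid3, lid4 and lid2 in that order. Lid3 and lid4 stopped hard at seated height. Lid2 was met about 3.5 mm too high, gave way under 1–2 N and then stopped. I did not press lid1, because lid2 had already been found.
- **Pressing it flat:** Pressed in its middle, lid2 went down against about 4 N from a TCP height of 0.1155 to 0.112 m, the same height as the firm lids. It then held for 1.5 s at a steady 19.6 N with the position unchanged.
- **Last checks:** The final wrist and scene pictures showed the tips on lid2's blue circle and nothing else visibly moved. I did not see the lid's tilt directly in a picture, so the rocking is judged from force and height. A sideways force of about 6 N was also present while pressing, but the tips did not slip.

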